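# Feel the ram gap of a hand press with a taper gauge

### The arm

A 7-joint arm with a two-finger parallel gripper is mounted at the origin on the work surface. World frame = base frame: x ahead of the robot, y to its left, z up, the work surface at z = 0. Lengths are in m, angles in rad, forces in N, time in s.
With the tool pointing down it reaches from about 0.425 to 1.025 m from the base axis. Payload 9.4 kg.
Tool frame: the origin (TCP) lies between the finger pads, 19 mm behind the fingertips; this is the grasp point; z points along the fingers, y is the line along which they close (so a half turn about z gives the same grasp; the last joint's range is limited). The gripper opens to 85 mm and grips with 20 to 120 N. Pads are 22 mm wide; open, the fingers measure 114 mm over their backs; the gripper's body (76 mm by 85 mm) begins 54 mm behind the grasp point. The pads swing forward as they close: fully open they stand 13 mm farther back than shut.
Start: joints at [1.085, 0.599, -0.003, 1.599, 0.002, 0.943, -0.08], TCP at [0.288, -0.665, 0.25] pointing down, gripper open.
Joint ranges: [-2.57, 2.57], [-0.35, 1.97], [-1.29, 1.29], [0.11, 2.56], [-1.05, 4.19], [0.11, 1.86], [-2.63, 2.63]. Speed limits (rad/s): [2.22, 2.22, 3.01, 3.01, 3.14, 3.14, 3.14].

### API

Orientations are given as a rotation vector (axis times angle).
In Python, from bench import sense, read_camera, sign_off gives the robot as it stands.
- The arm moves only by the tool jog_arm, never from a script. Its argument "motion" is a list that holds one entry, the list of rows, each a list of 6 numbers: the shift along the tool's x, y, z as a fraction of full scale, then the turn, a rotation vector about the tool's x, y, z as a fraction of full scale. A call has exactly 10 rows; each row is the pose to reach, as a shift and turn from the pose commanded when the call began, along the tool's axes at that moment; what a row does not reach only later rows make up. Full scale, the value 1, is 30 cm for a shift and 90 degrees for a turn. A row lasts 1/10 s, in which the tool goes at most 50 mm and 8.59 degrees, less where a joint would pass 70% of its speed; a pose out of reach is approached as far as the arm can. A call with a number of a shift or a turn outside -1 to 1 is refused whole. A call with a gripper value outside its range is refused whole. "claw" is the opening, from -1 (shut) to 1 (fully open), set as the call begins (left out, the last holds). The fingers move at their own pace and stop on an object; the grip force is fixed at half the most. Time passes only in rows, so rows that repeat a pose let the fingers close, or fill a call up. It gives the time, the measured TCP pose, the force, the opening and the grip force at its end, in the units of the state.
- sense(): the state, without advancing time (a new reading comes with each control period).
- read_camera(name): name is "scene" or "top" or "wrist"; returns a dict with "color" (420x560x3 uint8, red, green, blue), "fx", "fy", "cx", "cy" (pixels), "dist_coeffs" ([k1, k2, p1, p2, k3] as OpenCV has them; the pictures are not rectified), "R" (3x3) and "t" (3): a world point X has camera coordinates R X + t. Camera axes: x right, y down, z forward; pixel columns grow to the right and rows downward; lengths in m; the calibration is good to about 2 mm. A picture is of the moment at which its call begins. There is no depth.
- sign_off(): hands the job in; it is judged then, once.
The state is a dict: "t": time; "q": joint angles; "dq": joint speeds; "joint_torque": joint torques, N m; "ee_pos": TCP position; "eef_rot": TCP orientation; "force": force on the tool from outside, world axes, zero at the start; "wrist_torque": the same for the moment, N m; "width": finger opening in m; "finger_force": force on a finger pad.
Only numpy, scipy, OpenCV 4.12 (cv2) and the standard library are available. Lean on these libraries where they do the work, as an engineer would, in place of code of your own. Each camera call takes 0.05 s, during which the arm holds its last target. There are 200 camera calls.

### The job

Check how far the ram of the hand press stands off its anvil: pick up the steel taper gauge by its black handle, lay its flat underside on the anvil plate and slide the blade, thin end first and square to the pusher plate, in under the middle of that plate until it drags snugly between the two plates; do not force it, and do not knock the press or disturb the other things on the bench. The program finishes while holding: keep the gripper closed on the gauge and the gauge still at that depth, lightly nipped and flat on the anvil.

Things in the scene. Friction and masses are not known exactly. Their poses are not given: they have to be found in the camera images.
- gauge: Steel taper gauge, 220 mm, 0.17 kg, one of two black-handled tools lying right of the press. Origin: underside, below mid-handle; x along the blade to its thin end, z up. Handle: black block 70 mm long (x -35 to 35), 18 wide, 26 high. Blade (x 35 to 185): 14 mm wide, flat underside flush with the handle's (z 0), top slopes 1 in 10 from 17 mm thick at the handle to 2 mm at the tip.
- gauge_tip (a point): The middle of the thin end of the gauge's blade, on its underside, 185 mm from the gauge's origin; axes as the gauge.
- press: Green hand press, fixed. Origin on the bench below the ram; z up, y from ram to column, x across the throat away from the robot (within 0.3 rad of world x): the blade enters along +x, its end may pass out beyond. Base 150 (x) by 260 mm (y -70 to 190), 37 high. Column y 135, 38 thick. Head x -37 to 37, y -50 to 168, from 225 mm up; lever on the far side, up.
- anvil_top (a point): Centre of the flat top of the steel anvil plate (120 mm in x by 90 mm in y, so it juts out 35 mm before and behind the pusher plate), 65 mm above the press's origin; axes as the press.
- ram: Ram, locked. Origin: centre of the underside of its white pusher plate, 50 by 50 mm, 16 thick, right above the anvil's centre, axes as the press. The gap to the anvil is parallel, 5 to 9 mm: the blade meets the plate's near edge (x -25) 30 to 70 mm behind its tip. Friction about 0.6. Once they meet, the push rises by 1 to 3 N per mm; 4 to 8 N more along the blade is snug.
- file: Bystander: flat steel file of the same length as the gauge, blade 5 mm thick throughout, round black handle; origin under the handle, x to its end.
- housing_a: Bystander: a device housing, 84 by 44 by 24 mm, lying flat on the bench left of the middle.
- housing_b: Bystander: a second such housing.
- tray: Bystander: blue tray, 220 by 300 by 32 mm, with upright housings up to 90 mm high, at the left.
- pusher: Bystander: spare white pusher block, 40 mm square, 44 mm high, left of the housings.
- brush: Bystander: small brush, 150 mm long, lying ahead of the robot.
Mind the look-alikes: they are no part of the job. What is shaped like the gauge but orange or turquoise is not meant.

How it is judged:
By the outcome, as a careful person would: the job done as asked, in the order asked, and still so for the second after the job is handed in, while the arm keeps its last pose, push and grip.
It also fails if it takes over 54 s, if anything falls off the work surface, if the arm or the gripper's body presses on something with over 40 N, if the wrist force passes 120 N, or if a joint passes its speed limit or range.

## Working session

There is one attempt and no reset: what is moved stays moved. The work goes in short steps, Python scripts to look and compute and a tool call to move; the robot and the scene stay as the last step left them, time stands still between calls to the robot, and variables do not carry over. Pictures are saved under pics/ and viewed, at most 10 in all, crops included, and the job is handed in when it is done.

Besides the shell and the picture viewer there is one more tool, called by a JSON object that holds its "name" and its "arguments". jog_arm: Moves the arm, as the interface text tells. Its arguments: {"type":"object","properties":{"motion":{"type":"array","items":{"type":"array","items":{"type":"array","items":{"type":"number"}}}},"claw":{"type":"number"}},"required":["motion"]}

```bash
mkdir -p pics; cat > h.py <<'E'
import numpy as np,cv2,json
from bench import sense,read_camera,sign_off
from scipy.spatial.transform import Rotation as Ro
def snap(n,f):
    c=read_camera(n); cv2.imwrite(f'pics/{f}.png',c['color'][:,:,::-1])
    np.savez(f'pics/{f}.npz',**{k:np.array(v) for k,v in c.items()}); return c
def ray(f,uv,z):
    c=np.load(f'pics/{f}.npz'); K=np.array([[c['fx'],0,c['cx']],[0,c['fy'],c['cy']],[0,0,1]])
    p=cv2.undistortPoints(np.array([[uv]],float),K,c['dist_coeffs'])[0,0]
    R=c['R'];C=-R.T@c['t'];d=R.T@np.array([p[0],p[1],1]);return C+d*(z-C[2])/d[2]
def proj(f,X):
    c=np.load(f'pics/{f}.npz'); K=np.array([[c['fx'],0,c['cx']],[0,c['fy'],c['cy']],[0,0,1]])
    return cv2.projectPoints(np.array(X,float).reshape(-1,3),cv2.Rodrigues(c['R'])[0],c['t'],K,c['dist_coeffs'])[0][:,0]
def crop(f,x0,y0,x1,y1,s,o):
    im=cv2.imread(f'pics/{f}.png')[y0:y1,x0:x1]; cv2.imwrite(f'pics/{o}.png',cv2.resize(im,None,fx=s,fy=s,interpolation=cv2.INTER_CUBIC))
E
python3 - <<'E'
from h import *
a=snap('top','top0');b=snap('scene','sc0')
im=np.vstack([a['color'],b['color']])[:,:,::-1]
cv2.imwrite('pics/both.png',cv2.resize(im,None,fx=.7,fy=.7,interpolation=cv2.INTER_AREA))
for c in(a,b): print(-c['R'].T@c['t'],c['fx'])
print(sense())
E
```

```text
[0.22450813 0.03346342 1.50758039] 500.56091783927843
[ 1.14813832 -0.14997685  1.1866754 ] 475.4394208000002
{'t': 0.1, 'q': array([ 1.08530218,  0.60006748, -0.00254858,  1.60003189,  0.00177625,
        0.94292007, -0.07979639]), 'dq': array([ 6.79345291e-06,  3.60800999e-04,  1.63686565e-03, -2.24413020e-03,
        8.36505946e-04,  5.20849223e-04,  9.86547793e-04]), 'joint_torque': array([ 5.91781747e-03, -7.77995253e+01,  1.57056123e+00, -2.58625925e+01,
        1.27473983e-02,  5.53859179e-03, -3.35940206e-05]), 'ee_pos': array([ 0.28803302, -0.66490092,  0.24919349]), 'eef_rot': array([-3.07483928e+00, -6.37473333e-01,  6.22376985e-04]), 'force': array([-0.743162  , -0.09262823,  0.13439365]), 'wrist_torque': array([ 0.06361062, -0.019057  , -0.00622914]), 'finger_force': 0.0, 'width': 0.08545790586805475}
```

View pics/top0.png

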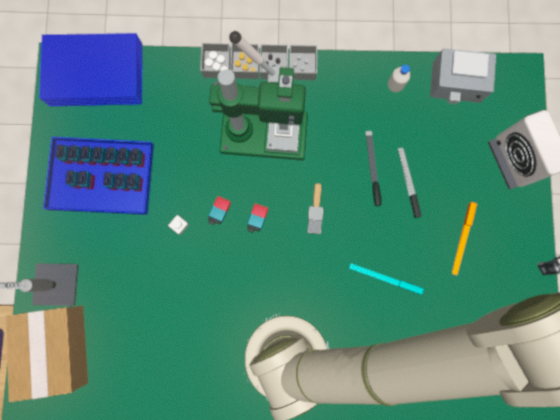

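View pics/sc0.png

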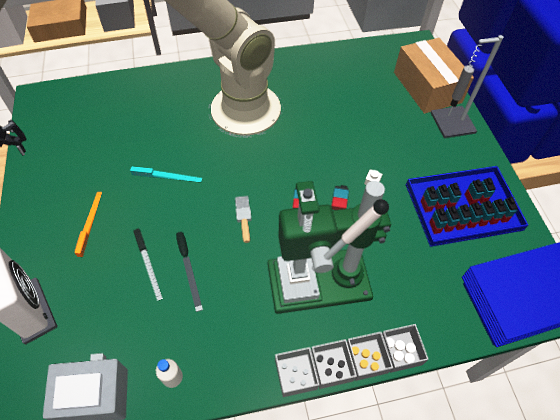

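The top view shows two black-handled candidates: A, handle (376,194) to end (369,133), and B, handle (415,206) to end (402,150). In the scene view they are A at (182,245) and B at (140,240). B looks like the gauge, with its square handle and bright graduated blade. I'll confirm that in a crop.

```bash
python3 - <<'E'
from h import *
A=cv2.imread('pics/top0.png');B=cv2.imread('pics/sc0.png')
r=lambda i,w,h:cv2.resize(i,(w,h),interpolation=cv2.INTER_CUBIC)
# top tools 355:430 x 120:225 (75x105 -> x5.6) ; scene tools 120:220x220:320 (x4)
a=r(A[120:225,355:430],400,560); b=r(B[220:320,125:215],400,444)
b=cv2.copyMakeBorder(b,0,116,0,0,cv2.BORDER_CONSTANT)
cv2.imwrite('pics/c1.png',np.hstack([a,b]))
a=r(A[75:165,205:315],660,540);cv2.imwrite('pics/c2.png',a)
E
```

```text
(no output)
```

View pics/c1.png

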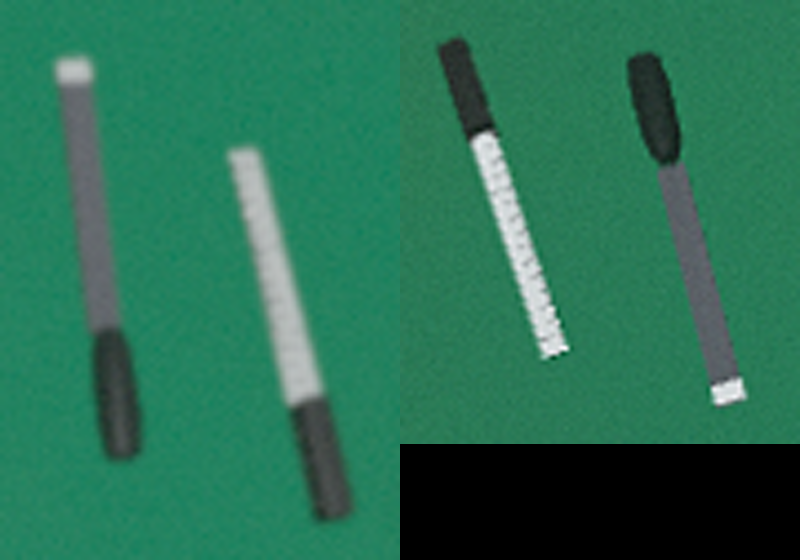

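View pics/c2.png

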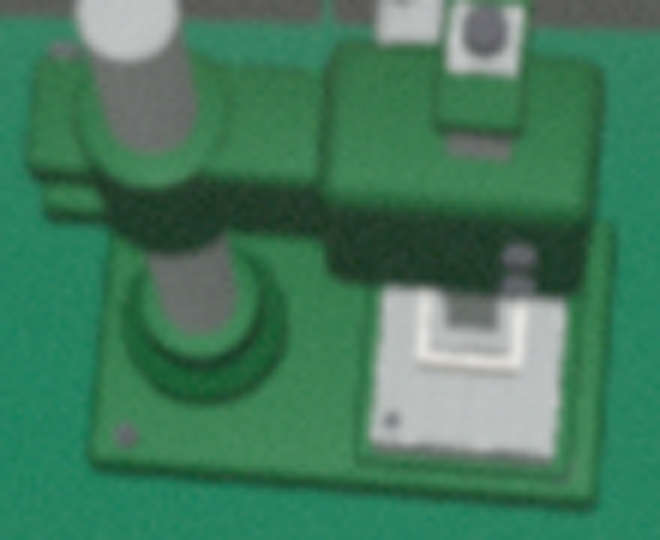

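B is the gauge: box handle and a white graduated blade that tapers. A has a round handle, a uniform grey blade and a white end, so it is the file. In the press crop I read anvil near corners (370,446) and (555,458), plate near edge (417,365) to (522,368), and base near corners (92,462) and (594,500).

```bash
python3 - <<'E'
from h import *
g=lambda u,v:(355+(u+.5)/5.333-.5,120+(v+.5)/5.333-.5)
p=lambda u,v:(205+(u+.5)/6-.5,75+(v+.5)/6-.5)
q=lambda u,v:(125+(u-400+.5)/4.444-.5,220+(v+.5)/4.44-.5)
print('top tip',ray('top0',g(245,150),.002),'junc',ray('top0',g(307,402),.02),'end',ray('top0',g(333,518),.026))
print('sc tip',ray('sc0',q(555,353),.002),'junc',ray('sc0',q(482,133),.02),'end',ray('sc0',q(452,42),.026))
for n,u,z in [('anvL',(370,446),.065),('anvR',(555,458),.065),('plL',(417,365),.088),('plR',(522,368),.088),('bL',(92,462),.037),('bR',(594,500),.037)]:
    print(n,ray('top0',p(*u),z))
E
```

```text
top tip [ 0.63582034 -0.34265871  0.002     ] junc [ 0.48502914 -0.370676    0.02      ] end [ 0.41846172 -0.38214149  0.026     ]
sc tip [ 0.63047709 -0.34140097  0.002     ] junc [ 0.48382267 -0.37112341  0.02      ] end [ 0.41794801 -0.38472955  0.026     ]
anvL [0.60705235 0.07099694 0.065     ]
anvR [ 0.60285109 -0.02044215  0.065     ]
plL [0.6420357  0.04839516 0.088     ]
plR [ 0.64159467 -0.00285729  0.088     ]
bL [0.60325252 0.21110729 0.037     ]
bR [ 0.58892268 -0.04137609  0.037     ]
```

{"name": "jog_arm", "arguments": {"motion": [[[0.06,-0.04,0.02,0,0,0.014],[0.16,-0.12,0.05,0,0,0.03],[0.27,-0.2,0.1,0,0,0.05],[0.38,-0.29,0.14,0,0,0.07],[0.5,-0.38,0.19,0,0,0.09],[0.62,-0.47,0.23,0,0,0.11],[0.73,-0.55,0.28,0,0,0.13],[0.82,-0.62,0.31,0,0,0.139],[0.88,-0.66,0.33,0,0,0.139],[0.883,-0.663,0.333,0,0,0.139]]], "claw": 1}}

```text
t: 1.1
ee_pos: [0.4541, -0.3737, 0.149]
eef_rot: [-3.124, -0.307, 0.001]
force: [-0.4, -0.9, -0.4]
width: 0.0854
finger_force: 0.0
```

```bash
python3 - <<'E'
from h import *
s=sense();print(s['ee_pos'],s['eef_rot'],s['q'],s['force'],s['t'])
snap('wrist','w1')
o=np.array([.452,-.377]);d=np.array([.982,.188])
for n,x,z in[('tip',.185,.002),('junc',.035,.026),('org',0,.026),('end',-.035,.026)]: print(n,proj('w1',[*(o+x*d),z]))
E
```

```text
[ 0.45409394 -0.37367499  0.14897841] [-3.12401732e+00 -3.06924610e-01  8.85573722e-04] [ 0.55536652  0.56778727  0.05491231  2.00732827 -0.05764714  0.56998036
 -0.7246432 ] [-0.35504841 -0.85334482 -0.41747116] 1.1
tip [[286.93404514 -42.337845  ]]
junc [[285.43593143 165.61386639]]
org [[285.05738005 207.37137808]]
end [[284.70706347 245.97600607]]
```

View pics/w1.png

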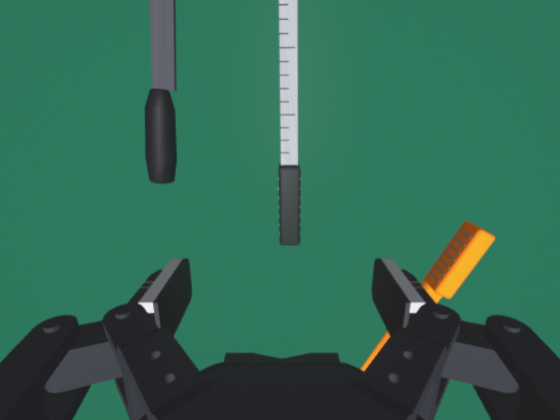

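The wrist view shows the gauge handle from (289.5,165) to (290,244), the blade mid-line at about (288,2), and the file to the left. The handle sits about 4 px right of the prediction, so I'll compute the correction.

```bash
cat >> h.py <<'E'
def frac(P,yaw,s=None):
    s=s or sense(); R0=Ro.from_rotvec(s['eef_rot']); 
    Rt=Ro.from_matrix(np.array([[np.cos(yaw),np.sin(yaw),0],[np.sin(yaw),-np.cos(yaw),0],[0,0,-1]]))
    d=R0.inv().apply(np.array(P)-s['ee_pos'])/.3; r=(R0.inv()*Rt).as_rotvec()/(np.pi/2)
    print('frac',d.round(4),r.round(4))
E
python3 - <<'E'
from h import *
j=ray('w1',(289.5,165),.026);e=ray('w1',(290,244),.026);b=ray('w1',(288.2,5),.0055+.002)
print(j,e,b,np.linalg.norm(j-e)); y=np.arctan2(*(b-e)[1::-1]);print(y)
m=(j+e)/2;print(m);frac([m[0],m[1],.021],y)
E
```

```text
[ 0.48748361 -0.37351257  0.026     ] [ 0.42033998 -0.38770197  0.026     ] [ 0.60235638 -0.34943471  0.0075    ] 0.06862657646130363
0.20722272663070246
[ 0.4539118  -0.38060727  0.026     ]
frac [-1.000e-04  1.770e-02  4.278e-01] [-0.0009  0.0004 -0.0085]
```

{"name": "jog_arm", "arguments": {"motion": [[[0,0.017,0.03,0,0,-0.0085],[0,0.017,0.09,0,0,-0.0085],[0,0.017,0.16,0,0,-0.0085],[0,0.017,0.23,0,0,-0.0085],[0,0.017,0.3,0,0,-0.0085],[0,0.017,0.35,0,0,-0.0085],[0,0.017,0.39,0,0,-0.0085],[0,0.017,0.41,0,0,-0.0085],[0,0.017,0.42,0,0,-0.0085],[0,0.017,0.42,0,0,-0.0085]]]}}

```text
t: 2.15
ee_pos: [0.4532, -0.3826, 0.0241]
eef_rot: [3.125, 0.32, 0.0]
force: [0.6, 0.0, -0.2]
width: 0.0852
finger_force: 0.0
```

{"name": "jog_arm", "arguments": {"motion": [[[0,0,0,0,0,0],[0,0,0,0,0,0],[0,0,0,0,0,0],[0,0,0,0,0,0],[0,0,0,0,0,0],[0,0,0,0,0,0],[0,0,0,0,0,0],[0,0,0,0,0,0],[0,0,0,0,0,0],[0,0,0,0,0,0]]], "claw": -1}}

```text
t: 3.15
ee_pos: [0.4533, -0.3825, 0.0245]
eef_rot: [3.125, 0.32, 0.001]
force: [-0.3, 1.4, 5.4]
width: 0.0164
finger_force: 59.8
```

{"name": "jog_arm", "arguments": {"motion": [[[0,0,-0.05,0,0,0],[0,0,-0.13,0,0,0],[0,0,-0.22,0,0,0],[0,-0.03,-0.3,0,0,0.01],[0.01,-0.1,-0.35,0,0,0.03],[0.02,-0.2,-0.36,0,0,0.05],[0.03,-0.3,-0.36,0,0,0.07],[0.04,-0.4,-0.36,0,0,0.09],[0.046,-0.47,-0.36,0,0,0.1],[0.046,-0.5,-0.36,0,0,0.1]]]}}

```text
t: 4.15
ee_pos: [0.436, -0.2306, 0.1327]
eef_rot: [-3.14, -0.077, 0.0]
force: [-0.2, -0.3, -1.7]
width: 0.0165
finger_force: 58.8
```

```bash
python3 - <<'E'
from h import *
s=sense();print(s['ee_pos'],s['eef_rot'],s['force'],s['q'][[0,6]],s['width'],s['finger_force'])
frac([.434,.0345,.13],-.05)
E
```

```text
[ 0.43595892 -0.23059304  0.13274535] [-3.13975692e+00 -7.69231127e-02  4.55453777e-04] [-0.17275978 -0.27446997 -1.74389727] [ 0.29332387 -1.0021211 ] 0.01645714725647499 58.826560378074646
frac [ 0.0368 -0.8829  0.0099] [-0.0006  0.0002  0.063 ]
```

{"name": "jog_arm", "arguments": {"motion": [[[0.004,-0.05,0,0,0,0.01],[0.008,-0.14,0,0,0,0.02],[0.012,-0.25,0,0,0,0.03],[0.016,-0.36,0,0,0,0.04],[0.02,-0.48,0,0,0,0.05],[0.025,-0.6,0,0,0,0.06],[0.03,-0.72,0,0,0,0.063],[0.034,-0.81,0,0,0,0.063],[0.037,-0.87,0,0,0,0.063],[0.037,-0.883,0,0,0,0.063]]]}}

```text
t: 5.15
ee_pos: [0.4356, 0.0341, 0.1324]
eef_rot: [-3.14, 0.077, -0.001]
force: [0.1, -1.0, -2.1]
width: 0.0171
finger_force: 58.8
```

```bash
python3 - <<'E'
from h import *
s=sense();print(s['ee_pos'],s['eef_rot'],s['force'],s['q'])
snap('wrist','w2');C=np.array([.666,.023]);y=-.05;R=np.array([[np.cos(y),-np.sin(y)],[np.sin(y),np.cos(y)]])
for n,p,z in[('anvNL',(-.06,.045),.065),('anvNR',(-.06,-.045),.065),('plNL',(-.025,.025),.088),('plNR',(-.025,-.025),.088),('plNRb',(-.025,-.025),.072),('bNR',(-.075,-.07),.037)]: print(n,proj('w2',[*(C+R@p),z]))
E
```

```text
[0.43558723 0.03411776 0.13238006] [-3.13993578e+00  7.66977678e-02 -1.05323261e-03] [ 0.06951189 -0.99719154 -2.07618731] [-0.35098269  0.48051749  0.19931731  2.35866302 -0.29458134  0.32277251
 -1.51327941]
anvNL [[190.60035176 -90.08032435]]
anvNR [[370.17270906 -90.23517384]]
plNL [[ 217.29719131 -233.83141631]]
plNR [[ 342.81818031 -233.98696382]]
plNRb [[ 336.06192723 -195.85061528]]
bNR [[396.95095676 -30.46879587]]
```

View pics/w2.png

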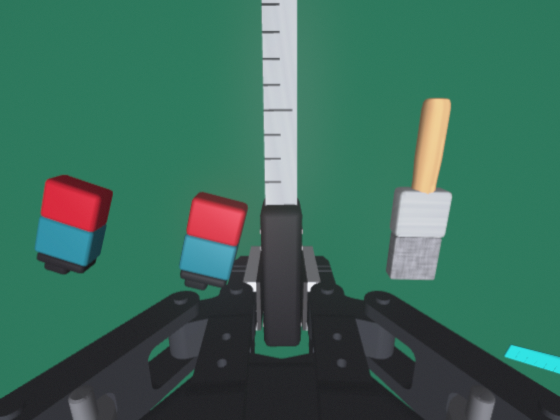

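The wrist view shows the gauge held straight: handle from (281,205) to (282,345), blade mid-line at x≈280 throughout. The press is outside the frame, so I'll use the fixed cameras for the tip and plate.

```bash
python3 - <<'E'
from h import *
snap('top','top1');snap('scene','sc1')
A=cv2.imread('pics/top1.png');B=cv2.imread('pics/sc1.png')
r=lambda i,w,h:cv2.resize(i,(w,h),interpolation=cv2.INTER_CUBIC)
cv2.imwrite('pics/c3.png',np.hstack([r(A[100:190,240:320],480,540),r(B[205:305,265:323],320,552)[:540]]))
E
```

```text
(no output)
```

View pics/c3.png

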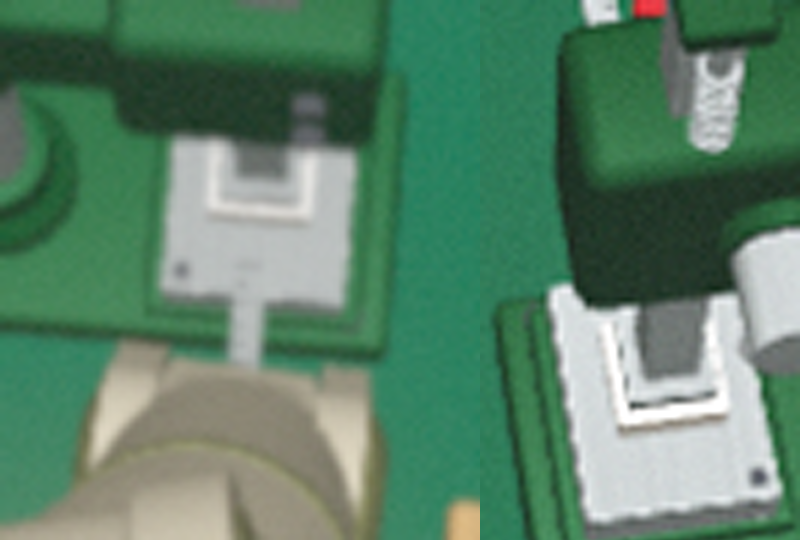

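In the crop, the blade runs from (247,340) to its tip at about (246,265). The plate near edge is (207,216) to (313,218), the anvil near corners are (160,300) and (345,308), and the base near-right corner is about (383,356). The blade looks slightly left of the plate middle, so I'll quantify that.

```bash
python3 - <<'E'
from h import *
p=lambda u,v:(240+(u+.5)/6-.5,100+(v+.5)/6-.5)
for n,u,z in[('tip',(246,263),.110),('blade',(247,340),.114),('anL',(160,300),.065),('anR',(345,308),.065),('plL',(207,216),.088),('plR',(313,218),.088),('bR',(383,354),.037),('bRfar',(405,75),.037),('b0',(0,325),.037)]: print(n,ray('top1',p(*u),z).round(4))
a=np.array([.4356,.0341]);print('tip pred',a+.185*np.array([np.cos(.0489),-np.sin(.0489)]))
q=lambda u,v:(265+(u-480+.5)/(320/58)-.5,205+(v+.5)/5.52-.5)
for n,u,z in[('plfar1',(620,432),.088),('plfar2',(729,415),.088),('anfar1',(585,522),.065),('anfar2',(782,498),.065),('annear?',(548,288),.065)]: print(n,ray('sc1',q(*u),z).round(4))
E
```

```text
tip [0.6122 0.029  0.11  ]
blade [0.5734 0.0278 0.114 ]
anL [0.605 0.071 0.065]
anR [ 0.6029 -0.0204  0.065 ]
plL [0.6415 0.0484 0.088 ]
plR [ 0.6416 -0.0033  0.088 ]
bR [ 0.5869 -0.0409  0.037 ]
bRfar [ 0.7326 -0.0503  0.037 ]
b0 [0.5978 0.1517 0.037 ]
tip pred [0.62037886 0.0250571 ]
plfar1 [ 0.6905 -0.005   0.088 ]
plfar2 [0.6926 0.0454 0.088 ]
anfar1 [ 0.7206 -0.0273  0.065 ]
anfar2 [0.7278 0.0631 0.065 ]
annear? [ 0.6018 -0.0189  0.065 ]
```

{"name": "jog_arm", "arguments": {"motion": [[[0.01,-0.004,0.01,0,0,0.004],[0.019,-0.004,0.03,0,0,0.007],[0.019,-0.004,0.05,0,0,0.007],[0.019,-0.004,0.07,0,0,0.007],[0.019,-0.004,0.09,0,0,0.007],[0.019,-0.004,0.105,0,0,0.007],[0.019,-0.004,0.115,0,0,0.007],[0.019,-0.004,0.123,0,0,0.007],[0.019,-0.004,0.13,0,0,0.007],[0.019,-0.004,0.13,0,0,0.007]]]}}

```text
t: 6.3
ee_pos: [0.4408, 0.0333, 0.0929]
eef_rot: [3.14, -0.099, -0.0]
force: [-0.0, 0.1, -1.7]
width: 0.0168
finger_force: 58.9
```

```bash
python3 - <<'E'
from h import *
s=sense();print(s['ee_pos'],s['eef_rot'],s['force'],s['wrist_torque'],s['t'])
snap('top','top2');snap('scene','sc2')
A=cv2.imread('pics/top2.png');B=cv2.imread('pics/sc2.png')
r=lambda i,w,h:cv2.resize(i,(w,h),interpolation=cv2.INTER_CUBIC)
cv2.imwrite('pics/c4.png',np.hstack([r(A[130:165,255:305],500,350),r(B[235:305,270:323],265,350)]))
E
```

```text
[0.44075027 0.03329997 0.09291744] [ 3.14000048e+00 -9.91314502e-02 -2.56927429e-04] [-9.75004921e-04  1.23469257e-01 -1.68230538e+00] [-0.00483185  0.12819068  0.00049069] 6.3
```

View pics/c4.png

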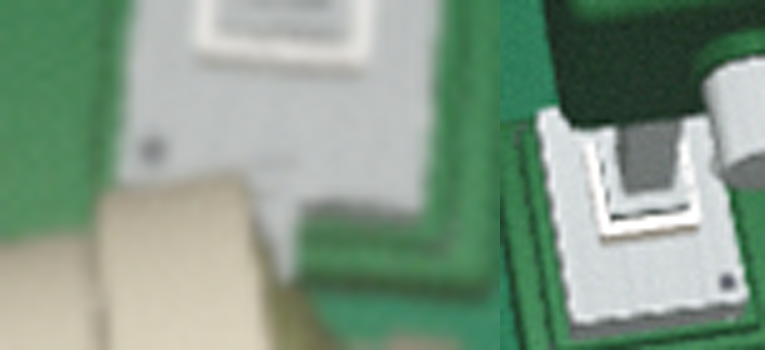

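The crop shows the blade over the anvil, with its right edge at (300,210) and tip near (280,160), clear of the plate near edge at (195,60) to (365,68). The wrist force reads only the gauge's weight, so there is no contact yet. I'll lower gently.

{"name": "jog_arm", "arguments": {"motion": [[[0,0,0.001,0,0,0],[0,0,0.002,0,0,0],[0,0,0.003,0,0,0],[0,0,0.004,0,0,0],[0,0,0.005,0,0,0],[0,0,0.006,0,0,0],[0,0,0.007,0,0,0],[0,0,0.008,0,0,0],[0,0,0.008,0,0,0],[0,0,0.008,0,0,0]]]}}

```text
t: 7.4
ee_pos: [0.4407, 0.0333, 0.0906]
eef_rot: [3.14, -0.099, -0.0]
force: [0.8, -0.1, -2.2]
width: 0.0164
finger_force: 58.9
```

```bash
python3 - <<'E'
from h import *
s=sense();print(s['ee_pos'],s['eef_rot'],s['force'],s['wrist_torque'])
for x in(.59,.6,.61):
  y=.0333-(x-.4408)*.063
  print(proj('top2',[x,y-.007,.075])[0],end=' ')
for y0 in(-.025,.025): print('pl',proj('top2',[.6412,.0225+y0,.088]))
print(proj('top2',[.4408+.185,.0333-.185*.063,.07]))
E
```

```text
[0.44073517 0.03326974 0.0906412 ] [ 3.14000237e+00 -9.93277336e-02 -1.56765337e-04] [ 0.79876292 -0.08091866 -2.1863354 ] [ 0.01813765  0.07316734 -0.07248045]
[284.45909258 154.05333821] [284.73232079 150.74579039] [285.00502658 147.44456499] pl [[291.45925745 136.04487547]]
pl [[274.38329746 135.6995722 ]]
[[283.03923374 142.65294326]]
```

{"name": "jog_arm", "arguments": {"motion": [[[0,-0.003,0.001,0,0,0],[0,-0.006,0.002,0,0,0],[0,-0.006,0.003,0,0,0],[0,-0.006,0.004,0,0,0],[0,-0.006,0.005,0,0,0],[0,-0.006,0.005,0,0,0],[0,-0.006,0.005,0,0,0],[0,-0.006,0.005,0,0,0],[0,-0.006,0.005,0,0,0],[0,-0.006,0.005,0,0,0]]]}}

```text
t: 8.4
ee_pos: [0.4409, 0.0351, 0.0892]
eef_rot: [-3.14, 0.099, 0.0]
force: [-0.4, 1.1, -1.0]
width: 0.0171
finger_force: 59.1
```

```bash
python3 -c "
from h import *
s=sense();print(s['ee_pos'],s['eef_rot'],s['force'],s['wrist_torque'])"
```

```text
[0.44088665 0.03507608 0.0891516 ] [-3.14002360e+00  9.91666338e-02  3.44214823e-05] [-0.37135118  1.09018325 -1.03364832] [0.18249418 0.02389452 0.1012124 ]
```

{"name": "jog_arm", "arguments": {"motion": [[[0,0,0.001,0,0,0],[0,0,0.002,0,0,0],[0,0,0.003,0,0,0],[0,0,0.003,0,0,0],[0,0,0.003,0,0,0],[0,0,0.003,0,0,0],[0,0,0.003,0,0,0],[0,0,0.003,0,0,0],[0,0,0.003,0,0,0],[0,0,0.003,0,0,0]]]}}

```text
t: 9.4
ee_pos: [0.4408, 0.035, 0.0883]
eef_rot: [3.14, -0.099, -0.0]
force: [-0.6, 1.0, 0.8]
width: 0.0167
finger_force: 59.2
```

```bash
python3 -c "
from h import *
s=sense();print(s['ee_pos'],s['eef_rot'],s['force'],s['wrist_torque'])"
```

```text
[0.44083448 0.03504957 0.0882576 ] [ 3.14001013e+00 -9.92954754e-02 -1.92242027e-04] [-0.63804574  0.95609969  0.76813763] [ 0.14517944 -0.00180604  0.08392923]
```

{"name": "jog_arm", "arguments": {"motion": [[[0,0,0.001,0,0,0],[0,0,0.002,0,0,0],[0,0,0.002,0,0,0],[0,0,0.002,0,0,0],[0,0,0.002,0,0,0],[0,0,0.002,0,0,0],[0,0,0.002,0,0,0],[0,0,0.002,0,0,0],[0,0,0.002,0,0,0],[0,0,0.002,0,0,0]]]}}

```text
t: 10.4
ee_pos: [0.4409, 0.035, 0.0877]
eef_rot: [3.14, -0.099, 0.0]
force: [-2.7, -0.3, 1.0]
width: 0.0165
finger_force: 59.4
```

```bash
python3 -c "
from h import *
s=sense();print(s['ee_pos'],s['eef_rot'],s['force'],s['wrist_torque'])"
```

```text
[0.44091444 0.03503694 0.08765786] [ 3.13997516e+00 -9.92853301e-02  3.85479914e-05] [-2.74403231 -0.27363868  0.96132665] [ 0.07728653 -0.02926915  0.04721714]
```

```bash
cat >> h.py <<'E'
def avg(n=8):
    L=[]
    for _ in range(n):
        read_camera('wrist'); s=sense(); L.append(np.r_[s['ee_pos'],s['force'],s['wrist_torque'],s['eef_rot']])
    L=np.array(L);np.set_printoptions(suppress=True,precision=4,linewidth=150)
    m=L.mean(0);print('t',s['t'],'pos',m[:3],'F',m[3:6],'sd',L.std(0)[3:6],'T',m[6:9],'rv',s['eef_rot'],'w',s['width'])
    return m
E
python3 -c "
from h import *
avg()"
```

```text
t 10.8 pos [0.4409 0.035  0.0877] F [-2.0008  0.4206  1.2184] sd [0.4475 0.3556 0.5896] T [ 0.0768 -0.0306  0.047 ] rv [ 3.14   -0.0993 -0.    ] w 0.016629312735134988
```

{"name": "jog_arm", "arguments": {"motion": [[[0,0,-0.002,0,0,0],[0,0,-0.004,0,0,0],[0.005,0,-0.004,0,0,0],[0.011,0,-0.004,0,0,0],[0.018,0,-0.004,0,0,0],[0.025,0,-0.004,0,0,0],[0.032,0,-0.004,0,0,0],[0.037,0,-0.004,0,0,0],[0.04,0,-0.004,0,0,0],[0.04,0,-0.004,0,0,0]]]}}

```text
t: 11.8
ee_pos: [0.4531, 0.0343, 0.0888]
eef_rot: [3.14, -0.099, 0.0]
force: [-0.5, -0.1, 0.6]
width: 0.0169
finger_force: 59.1
```

```bash
python3 -c "
from h import *
avg()"
```

```text
t 12.2 pos [0.4531 0.0343 0.0889] F [ 0.4973  0.2173 -0.3496] sd [0.7043 0.4523 0.6173] T [-0.0059 -0.212   0.0012] rv [-3.14    0.0993 -0.0008] w 0.017141316916022588
```

{"name": "jog_arm", "arguments": {"motion": [[[0.004,0,0,0,0,0],[0.012,0,0,0,0,0],[0.022,0,0,0,0,0],[0.034,0,0,0,0,0],[0.046,0,0,0,0,0],[0.058,0,0,0,0,0],[0.069,0,0,0,0,0],[0.077,0,0,0,0,0],[0.08,0,0,0,0,0],[0.08,0,0,0,0,0]]]}}

```text
t: 13.2
ee_pos: [0.4771, 0.0328, 0.0889]
eef_rot: [3.14, -0.099, 0.001]
force: [-0.6, -0.4, 0.8]
width: 0.0168
finger_force: 59.1
```

```bash
python3 -c "
from h import *
avg()
snap('top','top3')
a=cv2.imread('pics/top3.png')[125:165,255:305];b=cv2.imread('pics/w2.png')
snap('wrist','w3');snap('scene','sc3')
r=lambda i,w,h:cv2.resize(i,(w,h),interpolation=cv2.INTER_CUBIC)
cv2.imwrite('pics/c5.png',np.hstack([r(a,400,320),r(cv2.imread('pics/w3.png')[:280,105:455],400,320)]))"
```

```text
t 13.6 pos [0.4771 0.0328 0.0889] F [ 0.7139  0.0908 -0.0157] sd [0.494  0.3737 0.2068] T [-0.0251 -0.2816 -0.0034] rv [ 3.14   -0.0993  0.001 ] w 0.016806582757316026
```

View pics/c5.png

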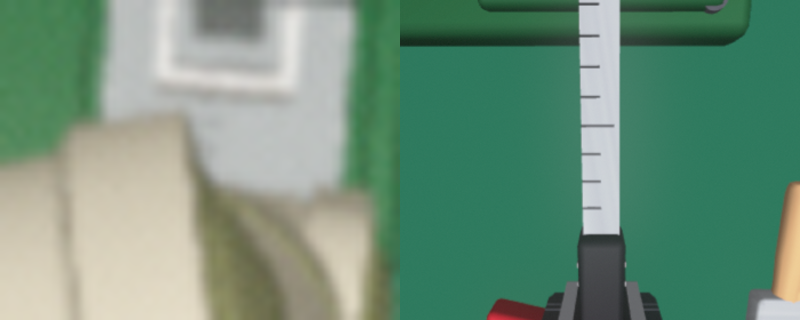

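{"name": "jog_arm", "arguments": {"motion": [[[0.003,0,0,0,0,0],[0.007,0,0,0,0,0],[0.011,0,0,0,0,0],[0.015,0,0,0,0,0],[0.019,0,0,0,0,0],[0.023,0,0,0,0,0],[0.026,0,0,0,0,0],[0.028,0,0,0,0,0],[0.03,0,0,0,0,0],[0.03,0,0,0,0,0]]]}}

```text
t: 14.75
ee_pos: [0.4859, 0.0322, 0.0889]
eef_rot: [3.14, -0.099, 0.0]
force: [-1.0, 0.1, 0.9]
width: 0.017
finger_force: 59.2
```

```bash
python3 -c "
from h import *
avg(4)"
```

```text
t 14.95 pos [0.4859 0.0322 0.0889] F [-0.4896 -0.149   0.6076] sd [0.2275 0.6601 0.1262] T [0.0181 0.0321 0.0094] rv [ 3.14   -0.0993  0.0004] w 0.016977613415761844
```

{"name": "jog_arm", "arguments": {"motion": [[[0.001,0,0,0,0,0],[0.003,0,0,0,0,0],[0.005,0,0,0,0,0],[0.007,0,0,0,0,0],[0.009,0,0,0,0,0],[0.01,0,0,0,0,0],[0.01,0,0,0,0,0],[0.01,0,0,0,0,0],[0.01,0,0,0,0,0],[0.01,0,0,0,0,0]]]}}

```text
t: 15.95
ee_pos: [0.4889, 0.032, 0.0889]
eef_rot: [3.14, -0.099, 0.0]
force: [-1.3, 0.1, 0.9]
width: 0.0165
finger_force: 59.2
```

```bash
python3 -c "
from h import *
avg(4)"
```

```text
t 16.15 pos [0.4889 0.032  0.0889] F [-1.1024 -0.0133  0.0971] sd [0.5932 0.2973 0.2734] T [-0.0024 -0.0079 -0.0039] rv [ 3.14   -0.0993  0.0002] w 0.017251413998264683
```

{"name": "jog_arm", "arguments": {"motion": [[[0.001,0,0,0,0,0],[0.003,0,0,0,0,0],[0.005,0,0,0,0,0],[0.007,0,0,0,0,0],[0.009,0,0,0,0,0],[0.01,0,0,0,0,0],[0.01,0,0,0,0,0],[0.01,0,0,0,0,0],[0.01,0,0,0,0,0],[0.01,0,0,0,0,0]]]}}

```text
t: 17.15
ee_pos: [0.4919, 0.0319, 0.0889]
eef_rot: [-3.14, 0.099, -0.0]
force: [0.1, 0.2, 0.5]
width: 0.0167
finger_force: 59.2
```

```bash
python3 -c "
from h import *
avg(3)"
```

```text
t 17.3 pos [0.4919 0.0318 0.0889] F [-0.7822  0.1279  1.0572] sd [0.5528 0.712  0.4529] T [-0.0005  0.0399 -0.0002] rv [ 3.14   -0.0993  0.0002] w 0.016660062590580314
```

{"name": "jog_arm", "arguments": {"motion": [[[0.001,0,0,0,0,0],[0.003,0,0,0,0,0],[0.005,0,0,0,0,0],[0.007,0,0,0,0,0],[0.009,0,0,0,0,0],[0.01,0,0,0,0,0],[0.01,0,0,0,0,0],[0.01,0,0,0,0,0],[0.01,0,0,0,0,0],[0.01,0,0,0,0,0]]]}}

```text
t: 18.3
ee_pos: [0.4949, 0.0316, 0.0889]
eef_rot: [3.14, -0.099, 0.0]
force: [-1.0, 1.3, 0.7]
width: 0.0168
finger_force: 59.2
```

```bash
python3 -c "
from h import *
avg(3)"
```

```text
t 18.45 pos [0.4949 0.0316 0.0889] F [-1.0989 -0.3676  1.4693] sd [0.1074 0.4194 0.3181] T [-0.0051  0.0093  0.0122] rv [ 3.14   -0.0993  0.0003] w 0.01655585312549958
```

{"name": "jog_arm", "arguments": {"motion": [[[0.001,0,0,0,0,0],[0.003,0,0,0,0,0],[0.005,0,0,0,0,0],[0.007,0,0,0,0,0],[0.009,0,0,0,0,0],[0.01,0,0,0,0,0],[0.01,0,0,0,0,0],[0.01,0,0,0,0,0],[0.01,0,0,0,0,0],[0.01,0,0,0,0,0]]]}}

```text
t: 19.45
ee_pos: [0.4979, 0.0315, 0.0889]
eef_rot: [3.14, -0.099, 0.0]
force: [-2.1, 0.7, 0.8]
width: 0.0169
finger_force: 59.2
```

```bash
python3 -c "
from h import *
avg(3)"
```

```text
t 19.6 pos [0.4979 0.0315 0.0889] F [-1.2025  0.5851  1.3073] sd [0.3083 0.1873 0.2308] T [-0.031   0.044   0.0231] rv [-3.14    0.0993 -0.0002] w 0.016689089667278754
```

{"name": "jog_arm", "arguments": {"motion": [[[0.001,0,0,0,0,0],[0.003,0,0,0,0,0],[0.005,0,0,0,0,0],[0.007,0,0,0,0,0],[0.009,0,0,0,0,0],[0.01,0,0,0,0,0],[0.01,0,0,0,0,0],[0.01,0,0,0,0,0],[0.01,0,0,0,0,0],[0.01,0,0,0,0,0]]]}}

```text
t: 20.6
ee_pos: [0.5009, 0.0313, 0.0889]
eef_rot: [3.14, -0.099, 0.0]
force: [-1.6, -0.3, 1.2]
width: 0.0167
finger_force: 59.2
```

```bash
python3 -c "
from h import *
avg(3)"
```

```text
t 20.75 pos [0.5009 0.0313 0.0889] F [-1.8429  0.1586  1.4828] sd [0.164  0.2838 0.2143] T [-0.0331  0.0586 -0.0092] rv [ 3.14   -0.0993  0.0003] w 0.016698090849618832
```

{"name": "jog_arm", "arguments": {"motion": [[[0.001,0,0,0,0,0],[0.003,0,0,0,0,0],[0.005,0,0,0,0,0],[0.007,0,0,0,0,0],[0.009,0,0,0,0,0],[0.01,0,0,0,0,0],[0.01,0,0,0,0,0],[0.01,0,0,0,0,0],[0.01,0,0,0,0,0],[0.01,0,0,0,0,0]]]}}

```text
t: 21.75
ee_pos: [0.5039, 0.0311, 0.0889]
eef_rot: [3.14, -0.099, 0.0]
force: [-2.4, 0.5, 1.8]
width: 0.0167
finger_force: 59.3
```

```bash
python3 -c "
from h import *
avg(3)"
```

```text
t 21.9 pos [0.5039 0.0311 0.0889] F [-1.6883  0.6826  0.9952] sd [0.1184 0.3811 0.1963] T [0.011  0.073  0.0075] rv [ 3.14   -0.0992  0.0003] w 0.016740294479659235
```

{"name": "jog_arm", "arguments": {"motion": [[[0.001,0,0,0,0,0],[0.003,0,0,0,0,0],[0.005,0,0,0,0,0],[0.007,0,0,0,0,0],[0.009,0,0,0,0,0],[0.01,0,0,0,0,0],[0.01,0,0,0,0,0],[0.01,0,0,0,0,0],[0.01,0,0,0,0,0],[0.01,0,0,0,0,0]]]}}

```text
t: 22.9
ee_pos: [0.5068, 0.0309, 0.0889]
eef_rot: [-3.14, 0.099, -0.0]
force: [-1.6, 0.8, 2.0]
width: 0.0168
finger_force: 59.3
```

```bash
python3 -c "
from h import *
avg(3)"
```

```text
t 23.05 pos [0.5068 0.0309 0.0889] F [-1.1272 -0.482   1.5879] sd [0.5004 0.2013 0.427 ] T [ 0.0143  0.093  -0.0268] rv [ 3.14   -0.0993  0.0002] w 0.01677206651748329
```

{"name": "jog_arm", "arguments": {"motion": [[[0.001,0,0,0,0,0],[0.003,0,0,0,0,0],[0.005,0,0,0,0,0],[0.007,0,0,0,0,0],[0.009,0,0,0,0,0],[0.01,0,0,0,0,0],[0.01,0,0,0,0,0],[0.01,0,0,0,0,0],[0.01,0,0,0,0,0],[0.01,0,0,0,0,0]]]}}

```text
t: 24.05
ee_pos: [0.5098, 0.0307, 0.0889]
eef_rot: [3.14, -0.099, 0.0]
force: [-1.3, -0.7, 2.1]
width: 0.0168
finger_force: 59.3
```

```bash
python3 -c "
from h import *
avg(3)"
```

```text
t 24.2 pos [0.5098 0.0307 0.0889] F [-2.211   0.0131  1.606 ] sd [0.5459 0.2583 0.1443] T [-0.0086  0.0839 -0.0056] rv [-3.14    0.0994 -0.0002] w 0.016599163170184072
```

{"name": "jog_arm", "arguments": {"motion": [[[0.001,0,-0.001,0,0,0],[0.003,0,-0.001,0,0,0],[0.005,0,-0.001,0,0,0],[0.007,0,-0.001,0,0,0],[0.009,0,-0.001,0,0,0],[0.01,0,-0.001,0,0,0],[0.01,0,-0.001,0,0,0],[0.01,0,-0.001,0,0,0],[0.01,0,-0.001,0,0,0],[0.01,0,-0.001,0,0,0]]]}}

```text
t: 25.2
ee_pos: [0.5128, 0.0305, 0.0892]
eef_rot: [3.14, -0.099, 0.0]
force: [-0.7, -0.4, 0.7]
width: 0.0164
finger_force: 59.3
```

```bash
python3 -c "
from h import *
avg(3)"
```

```text
t 25.35 pos [0.5129 0.0305 0.0892] F [-0.422   0.0379  0.4166] sd [0.4178 0.6215 0.4898] T [-0.0048  0.0347  0.0019] rv [ 3.14   -0.0992  0.0002] w 0.016760288924143968
```

{"name": "jog_arm", "arguments": {"motion": [[[0.001,0,0,0,0,0],[0.003,0,0,0,0,0],[0.005,0,0,0,0,0],[0.007,0,0,0,0,0],[0.009,0,0,0,0,0],[0.01,0,0,0,0,0],[0.01,0,0,0,0,0],[0.01,0,0,0,0,0],[0.01,0,0,0,0,0],[0.01,0,0,0,0,0]]]}}

```text
t: 26.35
ee_pos: [0.5158, 0.0303, 0.0892]
eef_rot: [3.14, -0.099, 0.0]
force: [-1.7, 1.1, 0.5]
width: 0.0165
finger_force: 59.3
```

```bash
python3 -c "
from h import *
avg(4)"
```

```text
t 26.55 pos [0.5158 0.0303 0.0892] F [-0.7561  0.5345  0.3781] sd [0.8201 0.2118 0.2394] T [-0.0129  0.0678 -0.01  ] rv [ 3.14   -0.0994  0.0002] w 0.01668943181252288
```

{"name": "jog_arm", "arguments": {"motion": [[[0.001,0,0,0,0,0],[0.003,0,0,0,0,0],[0.005,0,0,0,0,0],[0.007,0,0,0,0,0],[0.009,0,0,0,0,0],[0.01,0,0,0,0,0],[0.01,0,0,0,0,0],[0.01,0,0,0,0,0],[0.01,0,0,0,0,0],[0.01,0,0,0,0,0]]]}}

```text
t: 27.55
ee_pos: [0.5188, 0.0302, 0.0892]
eef_rot: [3.14, -0.099, 0.0]
force: [-0.8, 0.3, 0.5]
width: 0.0171
finger_force: 59.3
```

```bash
python3 -c "
from h import *
avg(4)"
```

```text
t 27.75 pos [0.5188 0.0301 0.0892] F [-1.2093  0.0375  1.1585] sd [0.2385 0.3636 0.7611] T [0.0118 0.0885 0.0102] rv [ 3.14   -0.0992  0.0002] w 0.016225979763007114
```

{"name": "jog_arm", "arguments": {"motion": [[[0.001,0,0,0,0,0],[0.003,0,0,0,0,0],[0.005,0,0,0,0,0],[0.007,0,0,0,0,0],[0.009,0,0,0,0,0],[0.01,0,0,0,0,0],[0.01,0,0,0,0,0],[0.01,0,0,0,0,0],[0.01,0,0,0,0,0],[0.01,0,0,0,0,0]]]}}

```text
t: 28.75
ee_pos: [0.5206, 0.03, 0.089]
eef_rot: [-3.14, 0.099, 0.003]
force: [-6.1, 0.8, 4.4]
width: 0.0165
finger_force: 59.6
```

```bash
python3 -c "
from h import *
avg(4)"
```

```text
t 28.95 pos [0.5206 0.03   0.089 ] F [-6.1458  0.4071  3.8585] sd [0.1368 0.3468 0.1271] T [ 0.0886  0.9502 -0.008 ] rv [-3.14    0.0992  0.0034] w 0.01648010211121857
```

{"name": "jog_arm", "arguments": {"motion": [[[0.001,0,0,0,0,0],[0.001,0,0,0,0,0],[0.001,0,0,0,0,0],[0.001,0,0,0,0,0],[0.001,0,0,0,0,0],[0.001,0,0,0,0,0],[0.001,0,0,0,0,0],[0.001,0,0,0,0,0],[0.001,0,0,0,0,0],[0.001,0,0,0,0,0]]]}}

```text
t: 29.95
ee_pos: [0.5207, 0.03, 0.089]
eef_rot: [-3.14, 0.099, 0.004]
force: [-5.6, -0.0, 3.3]
width: 0.0165
finger_force: 59.7
```

```bash
python3 -c "
from h import *
avg(6)
snap('scene','sc9');snap('wrist','w9')
r=lambda i,w,h:cv2.resize(i,(w,h),interpolation=cv2.INTER_CUBIC)
cv2.imwrite('pics/c9.png',np.hstack([r(cv2.imread('pics/sc9.png')[205:305,245:345],400,400),r(cv2.imread('pics/w9.png')[:350,105:455],400,400)]))"
```

```text
t 30.25 pos [0.5207 0.03   0.089 ] F [-6.1147  0.4827  4.6396] sd [0.3177 0.5513 0.2005] T [0.0972 1.0275 0.0072] rv [-3.14    0.0992  0.0039] w 0.0166988381523062
```

View pics/c9.png

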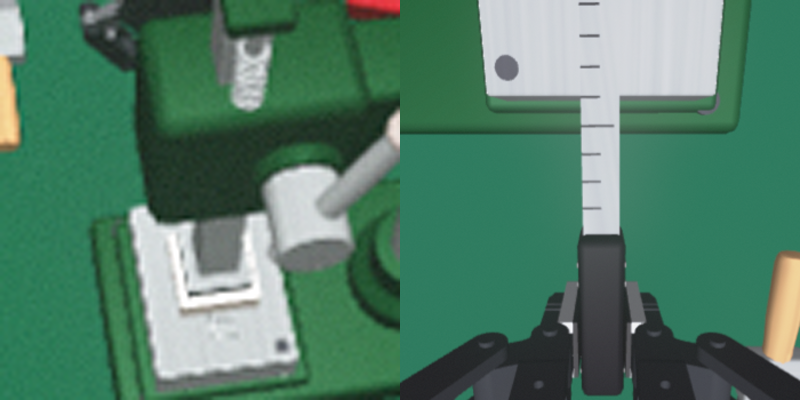

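The blade is centred and square on the anvil: mid-line at x=601, anvil edge from 486 to 716. Its tip just shows beyond the plate. The push has risen about 5 N, so I'll make one small nudge to centre it in the snug range.

{"name": "jog_arm", "arguments": {"motion": [[[0.001,0,0,0,0,0],[0.0015,0,0,0,0,0],[0.0015,0,0,0,0,0],[0.0015,0,0,0,0,0],[0.0015,0,0,0,0,0],[0.0015,0,0,0,0,0],[0.0015,0,0,0,0,0],[0.0015,0,0,0,0,0],[0.0015,0,0,0,0,0],[0.0015,0,0,0,0,0]]]}}

```text
t: 31.35
ee_pos: [0.5207, 0.0299, 0.089]
eef_rot: [-3.14, 0.099, 0.005]
force: [-8.2, 0.3, 4.3]
width: 0.0168
finger_force: 59.8
```

```bash
python3 -c "
from h import *
avg(8)"
```

```text
t 31.75 pos [0.5207 0.03   0.089 ] F [-7.447   0.9865  5.1199] sd [0.4194 0.7953 0.384 ] T [0.115  1.2251 0.0262] rv [-3.14    0.099   0.0052] w 0.017121637260822078
```

```bash
python3 -c "
from bench import *
print(sign_off())"
```

```text
the job is handed in; nothing more can be done
None
```

The job is handed in. The taper gauge is gripped and sits on the anvil, centred and square under the pusher plate, with about 6 N more push than when it slid freely. It went in about 65 mm, which puts the gap at roughly 8.5 mm (estimated from the arm position). The flatness is inferred from the tool height and tilt, and the verdict was not shown.

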